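# Make up two repair kits from the parts on the bench

## Task

Make up two repair kits in the grey trays, one part standing upright in the middle of each pocket: the two-pocket tray gets the largest of the three capacitors and one relay, the three-pocket tray gets the smallest capacitor, the other relay and the finned heat sink. The two-pocket kit goes out first, so complete it before you move any part for the other; leave the middle-sized capacitor standing where it is.

Things in the scene. Friction and masses are not known exactly. Their poses are not given: they have to be found in the camera images.
- cap_large: standing electrolytic capacitor, a plain upright can with a flat top: the largest of the three; 35 mm in diameter, 46 mm tall. Origin at the centre of its underside, z up along its axis (yaw means nothing). Starts standing on a thin board or mat, 3 mm above the bench top
- cap_middle: standing electrolytic capacitor, a plain upright can with a flat top: the middle-sized of the three, not wanted in either kit; 30 mm in diameter, 41 mm tall. Origin at the centre of its underside, z up along its axis (yaw means nothing). Starts standing on a thin board or mat, 3 mm above the bench top
- cap_small: standing electrolytic capacitor, a plain upright can with a flat top: the smallest of the three; 25 mm in diameter, 35 mm tall. Origin at the centre of its underside, z up along its axis (yaw means nothing). Starts standing on a thin board or mat, 3 mm above the bench top
- relay_a: one of two identical relays, a small upright closed block 20 x 28 x 22 mm (x, y, z; 22 mm tall). Origin at the centre of its underside, z up, y along its longer side. Starts standing on a thin board or mat, 3 mm above the bench top
- relay_b: one of two identical relays, a small upright closed block 20 x 28 x 22 mm (x, y, z; 22 mm tall). Origin at the centre of its underside, z up, y along its longer side. Starts standing on a thin board or mat, 3 mm above the bench top
- heat_sink_1: bare aluminium heat sink with five upright fins, 22 x 34 x 20 mm (x, y, z; 20 mm tall), standing on its 4 mm base with the fins up, lengthwise along y. Origin at the centre of its underside, z up. It can be gripped across the 34 mm fin ends or across the 22 mm outer fins. Starts standing on a thin board or mat, 3 mm above the bench top
- tray_two: low grey parts tray, fixed to the bench, with two square pockets in one row along its x axis; 144 x 74 mm over its walls and 12 mm high, with a 4 mm thick flat tab about 11 mm long outside each end. Walls, partitions and floor are 4 mm thick, each pocket is 66 x 66 mm inside and 8 mm deep (pocket floor 4 mm above the bench, rim 12 mm). Origin at the centre of its underside, on the bench; z up. The pocket centres lie on the x axis at x = -35 and +35 mm, y = 0
- tray_three: low grey parts tray, fixed to the bench, with three square pockets in one row along its x axis; 214 x 74 mm over its walls and 12 mm high, with a 4 mm thick flat tab about 11 mm long outside each end. Walls, partitions and floor are 4 mm thick, each pocket is 66 x 66 mm inside and 8 mm deep (pocket floor 4 mm above the bench, rim 12 mm). Origin at the centre of its underside, on the bench; z up. The pocket centres lie on the x axis at x = -70, 0 and +70 mm, y = 0
Things that resemble listed ones, but are neither listed nor needed, are in the scene too. Leave any blue look-alike of the cap_large alone.

How it is judged (in metres and radians):
On the way:
1. the two-pocket tray holds the largest capacitor and one relay, each upright in its own pocket, while the parts for the other kit still stand where they were (within 30 mm) (z of cap_large in the frame of tray_two below 0.008 m and angle between cap_large's own z axis and vertical below 0.15 rad and y of cap_large in the frame of tray_two between -0.016 and 0.016 m and (x of cap_large in the frame of tray_two between -0.051 and -0.019 m or x of cap_large in the frame of tray_two between 0.019 and 0.051 m) and distance of each of cap_small, heat_sink_1 from where it was at the start of the episode below 0.03 m and ((z of relay_a in the frame of tray_two below 0.008 m and angle between relay_a's own z axis and vertical below 0.15 rad and y of relay_a in the frame of tray_two between -0.016 and 0.016 m and (x of relay_a in the frame of tray_two between -0.051 and -0.019 m or x of relay_a in the frame of tray_two between 0.019 and 0.051 m) and horizontal distance between cap_large and relay_a above 0.045 m and distance of relay_b from where it was at the start of the episode below 0.03 m) or (z of relay_b in the frame of tray_two below 0.008 m and angle between relay_b's own z axis and vertical below 0.15 rad and y of relay_b in the frame of tray_two between -0.016 and 0.016 m and (x of relay_b in the frame of tray_two between -0.051 and -0.019 m or x of relay_b in the frame of tray_two between 0.019 and 0.051 m) and horizontal distance between cap_large and relay_b above 0.045 m and distance of relay_a from where it was at the start of the episode below 0.03 m))), for 0.2 s.
At the end, for the whole second after the job is handed in: Both trays hold the kits named in the goal, one part to a pocket in any order, each within 16 mm of the pocket's centre along each tray axis, on the pocket's floor, upright within 0.15 rad and at rest; the middle-sized capacitor is within 20 mm of its start (z of cap_large in the frame of tray_two below 0.008 m and angle between each of cap_large, cap_small, heat_sink_1's own z axis and vertical below 0.15 rad and y of cap_large in the frame of tray_two between -0.016 and 0.016 m and (x of cap_large in the frame of tray_two between -0.051 and -0.019 m or x of cap_large in the frame of tray_two between 0.019 and 0.051 m) and z of each of cap_small, heat_sink_1 in the frame of tray_three below 0.008 m and y of cap_small in the frame of tray_three between -0.016 and 0.016 m and (x of cap_small in the frame of tray_three between -0.086 and -0.054 m or x of cap_small in the frame of tray_three between -0.016 and 0.016 m or x of cap_small in the frame of tray_three between 0.054 and 0.086 m) and y of heat_sink_1 in the frame of tray_three between -0.016 and 0.016 m and (x of heat_sink_1 in the frame of tray_three between -0.086 and -0.054 m or x of heat_sink_1 in the frame of tray_three between -0.016 and 0.016 m or x of heat_sink_1 in the frame of tray_three between 0.054 and 0.086 m) and horizontal distance between cap_small and heat_sink_1 above 0.045 m and ((z of relay_a in the frame of tray_two below 0.008 m and angle between each of relay_a, relay_b's own z axis and vertical below 0.15 rad and y of relay_a in the frame of tray_two between -0.016 and 0.016 m and (x of relay_a in the frame of tray_two between -0.051 and -0.019 m or x of relay_a in the frame of tray_two between 0.019 and 0.051 m) and z of relay_b in the frame of tray_three below 0.008 m and y of relay_b in the frame of tray_three between -0.016 and 0.016 m and (x of relay_b in the frame of tray_three between -0.086 and -0.054 m or x of relay_b in the frame of tray_three between -0.016 and 0.016 m or x of relay_b in the frame of tray_three between 0.054 and 0.086 m) and horizontal distance between cap_large and relay_a above 0.045 m and horizontal distance between each of cap_small, heat_sink_1 and relay_b above 0.045 m) or (z of relay_b in the frame of tray_two below 0.008 m and angle between each of relay_b, relay_a's own z axis and vertical below 0.15 rad and y of relay_b in the frame of tray_two between -0.016 and 0.016 m and (x of relay_b in the frame of tray_two between -0.051 and -0.019 m or x of relay_b in the frame of tray_two between 0.019 and 0.051 m) and z of relay_a in the frame of tray_three below 0.008 m and y of relay_a in the frame of tray_three between -0.016 and 0.016 m and (x of relay_a in the frame of tray_three between -0.086 and -0.054 m or x of relay_a in the frame of tray_three between -0.016 and 0.016 m or x of relay_a in the frame of tray_three between 0.054 and 0.086 m) and horizontal distance between cap_large and relay_b above 0.045 m and horizontal distance between each of cap_small, heat_sink_1 and relay_a above 0.045 m)) and distance of cap_middle from where it was at the start of the episode below 0.02 m and linear speed of each of relay_a, relay_b, cap_large, cap_small, heat_sink_1 below 0.02 m/s and angular speed of each of relay_a, relay_b, cap_large, cap_small, heat_sink_1 below 0.3 rad/s); the robot touches nothing.
It fails at once if the middle-sized capacitor is shifted by more than 20 mm or knocked over (distance of cap_middle from where it was at the start of the episode above 0.02 m or angle between cap_middle's own z axis and vertical above 0.3 rad).
It also fails if it takes over 122 s, if anything falls off the work surface, if the arm or the gripper's body presses on something with over 40 N, if the wrist force passes 120 N, or if a joint passes its speed limit or range.

## Robot

A 6-joint arm with a two-finger parallel gripper is mounted at the origin on a cart in front of the work surface, level with it; the furniture and walls round the work are solid. World frame = base frame: x ahead of the robot, y to its left, z up, the work surface at z = 0. Lengths are in m, angles in degrees, forces in N, time in s.
With the tool pointing down it reaches from about 0.35 to 0.925 m from the base axis. Payload 6.4 kg.
Tool frame: the origin (TCP) lies between the finger pads; the fingertips stand 22 mm ahead of it and the grasp point (between the pads) lies 3 mm ahead of it; z points along the fingers, y is the line along which they close (so a half turn about z gives the same grasp; the last joint's range is limited). The gripper opens to 94 mm and grips with 3 to 60 N. Pads are 16 mm wide; open, the fingers measure 119 mm over their backs; the gripper's body (75 mm by 177 mm) begins 78 mm behind the grasp point.
Start: joints at [-76.897, 14.043, 89.255, -0, 76.702, -9.975], TCP at [0.255, -0.598, 0.227] pointing down, gripper open.
Joint ranges: [-179.41, 179.41], [-58.25, 129.5], [7.25, 145.43], [-54.29, 234.29], [11.92, 165.04], [-157.13, 157.13]. Speed limits (degrees/s): [147.25, 147.25, 180, 180, 180, 180].

## Interface

Orientations are given as [roll, pitch, yaw] about the fixed x, y, z axes, in that order (R = Rz(yaw) Ry(pitch) Rx(roll)).
In Python, from cell import ctrl gives the robot as it stands. The module is installed in compiled form; this text tells all that it offers.
- The arm moves only by the shell command python3 -m crank 'ROWS' [FORCE]. ROWS is JSON, a list of rows, each an object of numbers: "dx", "dy", "dz": the shift along the tool's x, y, z in cm; "roll": the turn about the tool's z in rad; "hand": the opening, from -1 (shut) to 1 (fully open). In form: [{"dx": .., "dy": .., "dz": .., "roll": .., "hand": ..}, ...]. A call has 1 to 5 rows; each row shifts and turns the commanded pose from where the row before left it, along the tool's axes as they then stand; what a row does not reach is not made up. A row lasts 1/8 s, in which the tool goes at most 62.5 mm and 10.7 degrees, less where a joint would pass 70% of its speed; a pose out of reach is approached as far as the arm can. A call is refused whole if a number of a shift passes 6.25 or a number of a turn 0.188, either way. A call with a gripper value outside its range is refused whole. The fingers move at their own pace and stop on an object; FORCE is the grip in N (left out, the last holds). Time passes only in rows, so rows that do not move let the fingers close. It gives the time, the measured TCP pose, the force, the opening and the grip force at its end, in the units of the state.
- ctrl.sense(): the state, without advancing time (a new reading comes with each control period).
- ctrl.get_image(name): name is "scene" or "top"; returns the picture (420x560x3 uint8, blue, green, red); there is no depth.
- ctrl.camera_params(name): a dict with "mtx" (3x3 intrinsics, pixels), "k1" (the pictures are not rectified: a ray, as slopes to the right and down, at radius r is drawn at 1 + k1 r^2 times it, then the intrinsics apply), "R" (3x3) and "t" (3): a world point X has camera coordinates R X + t. Camera axes: x right, y down, z forward; pixel columns grow to the right and rows downward; lengths in m; the calibration is good to about 2 mm. A picture is of the moment at which its call begins. camera_params takes no time and is no camera call.
- ctrl.sign_off(): hands the job in; it is judged then, once.
The state is a dict: "clock": time; "joint_pos": joint angles; "dq": joint speeds; "effort": joint torques, N m; "eef_pos": TCP position; "eef_rot": TCP orientation; "ft_force": force on the tool from outside, world axes, zero at the start; "ft_torque": the same for the moment, N m; "gripper_width": opening from 0.0 (shut) to 1.0 (fully open); "grip_force": force on a finger pad.
Only numpy, scipy, OpenCV 4.12 (cv2) and the standard library are available. Lean on these libraries where they do the work, as an engineer would, in place of code of your own. Each camera call takes 0.05 s, during which the arm holds its last target. There are 200 camera calls.

## Working session

There is one attempt and no reset: what is moved stays moved. The work goes in short steps, Python scripts to look and compute and a shell command to move; the robot and the scene stay as the last step left them, time stands still between calls to the robot, and variables do not carry over. Pictures are saved under pics/ and viewed, at most 14 in all, crops included, and the job is handed in when it is done.

```bash
mkdir -p pics; python3 - <<'E'
from cell import ctrl
import cv2
for n in("scene","top"):
    cv2.imwrite(f"pics/{n}0.png",ctrl.get_image(n)); p=ctrl.camera_params(n); print(n,p)
s=ctrl.sense(); print(s)
E
```

```text
scene {'mtx': array([[501.64226006,   0.        , 277.06272454],
       [  0.        , 501.64226006, 211.90880001],
       [  0.        ,   0.        ,   1.        ]]), 'k1': -0.09818641714012462, 'R': array([[-0.74828622, -0.66327961,  0.01130908],
       [-0.49951769,  0.55215471, -0.6675382 ],
       [ 0.43652011, -0.50515872, -0.74448966]]), 't': array([0.2460967 , 0.36838069, 1.04975377])}
top {'mtx': array([[499.02020414,   0.        , 278.70233789],
       [  0.        , 499.02020414, 210.3361075 ],
       [  0.        ,   0.        ,   1.        ]]), 'k1': 0.03385767396160793, 'R': array([[-7.76476766e-03, -9.99969816e-01, -2.75152954e-04],
       [-9.84360367e-01,  7.69198825e-03, -1.75998581e-01],
       [ 1.75995385e-01, -1.09573843e-03, -9.84390382e-01]]), 't': array([-0.1780843 ,  0.51272051,  1.56783064])}
{'clock': 0.1, 'joint_pos': array([-7.68956291e+01,  1.40793807e+01,  8.93142603e+01,  1.34829448e-03,
        7.67018003e+01, -9.97404914e+00]), 'dq': array([-0.05506276, -0.09609503, -0.12979736,  0.03079802, -0.06891223,
       -0.01822241]), 'effort': array([ 6.47763954e-04, -4.16914165e+01, -3.15525627e+01,  6.86757197e-02,
        3.10138660e-02, -4.51953576e-05]), 'eef_pos': array([ 0.2547072 , -0.59749924,  0.22649815]), 'eef_rot': array([-1.79906228e+02, -1.78224258e-02,  2.30780943e+01]), 'ft_force': array([ 1.15011421,  0.38434564, -0.02091208]), 'ft_torque': array([ 0.00388394,  0.02964709, -0.02193894]), 'grip_force': 0.0, 'gripper_width': 1.0003957927488885}
```

View pics/top0.png

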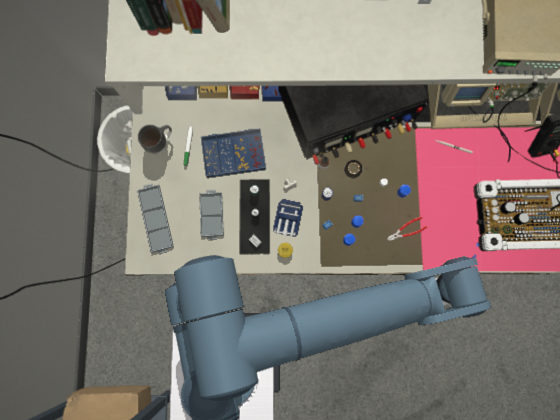

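View pics/scene0.png

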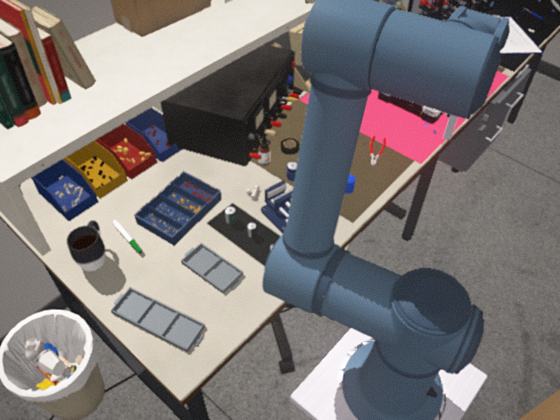

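The top picture shows tray_three at about (155,219), tray_two at (211,215), a black mat with parts at (254,215) and a brown board with white and blue cans and a few other parts at (330–405, 180–240). I'll crop in closer.

```bash
python3 - <<'E'
import cv2
a=cv2.imread("pics/top0.png")
cv2.imwrite("pics/c1.png",cv2.resize(a[160:260,235:425],None,fx=4.2,fy=4.2,interpolation=cv2.INTER_CUBIC))
E
```

```text
(no output)
```

View pics/c1.png

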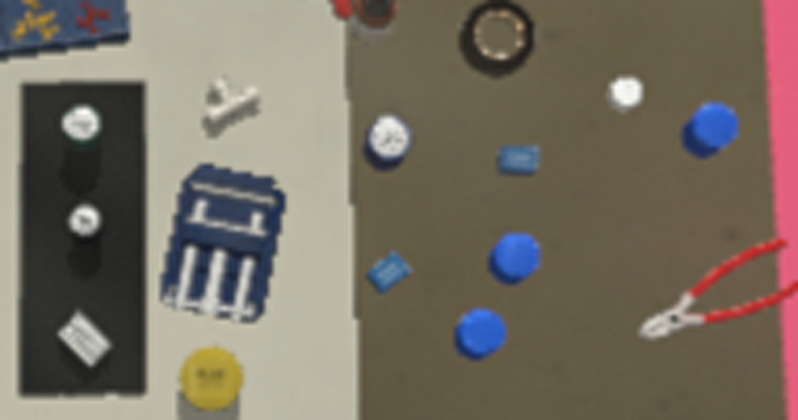

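Candidates, by top-image pixel:
- **Capacitors:** silver-topped cans at (327,193), about 33 mm across, so largest; (254,189) with green sleeve, middle; and (255,212), smallest. Not wanted: blue look-alikes at (404,191), (357,221) and (349,239), the plain white thing at (384,182), the yellow can at (285,250) and the black ring at (354,168).
- **Relays:** light-blue blocks at (358,198) and (327,224).
- **Heat sink:** (255,241).

Next I'll measure the positions.

```bash
cat > h.py <<'E'
import numpy as np,cv2
from cell import ctrl
def ray(name,uv):
    p=ctrl.camera_params(name);K=p["mtx"];R=p["R"];t=p["t"]
    d=np.array([(uv[0]-K[0,2])/K[0,0],(uv[1]-K[1,2])/K[1,1]]);s=d.copy()
    for _ in range(20): s=d/(1+p["k1"]*(s@s))
    return -R.T@t, R.T@np.array([*s,1])
def world(name,uv,z):
    c,d=ray(name,uv);return (c+d*(z-c[2])/d[2])[:3]
def pix(name,X):
    p=ctrl.camera_params(name);c=p["R"]@np.array(X)+p["t"];s=c[:2]/c[2];s=s*(1+p["k1"]*(s@s))
    return s*[p["mtx"][0,0],p["mtx"][1,1]]+p["mtx"][:2,2]
def blob(mask,seed,r=14):
    m=np.zeros(mask.shape,np.uint8);x,y=map(int,seed);m[y-r:y+r+1,x-r:x+r+1]=mask[y-r:y+r+1,x-r:x+r+1]
    n,l,s,c=cv2.connectedComponentsWithStats(m,connectivity=4)
    k=min(range(1,n),key=lambda i:np.hypot(*(c[i]-seed))-.05*s[i,4]);
    cn=max(cv2.findContours((l==k).astype(np.uint8),0,1)[0],key=len)[:,0].astype(float)
    return c[k],s[k,4],cn
E
python3 - <<'E'
from h import *
a=cv2.imread("pics/top0.png");h=cv2.cvtColor(a,cv2.COLOR_BGR2HSV)
H,S,V=[h[...,i].astype(int) for i in range(3)]
br=((V>125)&(S<70)).astype(np.uint8)
for n,s,z in(("large",(327,192),.049),("mid",(254,189),.044),("small",(255,212),.038),("sink",(255,241),.023)):
    c,A,cn=blob(br,s); w=np.array([world("top",q,z)[:2] for q in cn],np.float32)
    print(n,c.round(1),A,world("top",c,z).round(4),"eqdiam mm",np.sqrt(A*4/np.pi)*3.05,cv2.minAreaRect(w*1000))
bl=((H>92)&(H<112)&(S>110)&(V>90)).astype(np.uint8)
for n,s,z in(("rA",(358,198),.025),("rB",(327,224),.025)):
    c,A,cn=blob(bl,s); w=np.array([world("top",q,z)[:2] for q in cn],np.float32)
    print(n,c.round(1),A,world("top",c,z).round(4),cv2.minAreaRect(w*1000))
print(h[222:227:2,324:331:2].tolist())
for n,b in(("t3",(132,180,180,258)),("t2",(195,186,228,244))):
    x0,y0,x1,y1=b;m=np.zeros(H.shape,np.uint8);m[y0:y1,x0:x1]=((V<175)&(H>85)&(H<125)&(S>20))[y0:y1,x0:x1]
    nn,l,st,cc=cv2.connectedComponentsWithStats(m);k=1+st[1:,4].argmax();cn=max(cv2.findContours((l==k).astype(np.uint8),0,1)[0],key=len)[:,0]
    w=np.array([world("top",q,.012)[:2] for q in cn],np.float32);print(n,st[k],cv2.minAreaRect(w*1000))
E
python3 - <<'E'
import cv2
a=cv2.imread("pics/top0.png")
cv2.imwrite("pics/c2.png",cv2.resize(a[170:265,130:275],None,fx=5.4,fy=5.4,interpolation=cv2.INTER_CUBIC))
E
```

```text
large [327.3 192. ] 77 [ 0.5699 -0.3404  0.049 ] eqdiam mm 30.199535370551835 ((569.1691284179688, -340.033447265625), (30.173664093017578, 28.087417602539062), 43.458892822265625)
mid [254.  188.8] 54 [ 0.5836 -0.1021  0.044 ] eqdiam mm 25.29017174130176 ((582.9296875, -102.05256652832031), (23.63897132873535, 23.232940673828125), 44.185855865478516)
small [254.8 211.9] 36 [ 0.508  -0.1045  0.038 ] eqdiam mm 20.64933875784788 ((507.7870178222656, -105.10152435302734), (19.479225158691406, 19.79705810546875), 89.97374725341797)
sink [254.7 240.3] 75 [ 0.4173 -0.1036  0.023 ] eqdiam mm 29.804753226078113 ((417.4188232421875, -103.64655303955078), (32.399024963378906, 20.619022369384766), 44.69940948486328)
rA [357.3 197.6] 26 [ 0.5554 -0.4406  0.025 ] ((555.8128051757812, -441.40545654296875), (23.239334106445312, 16.770862579345703), 89.53246307373047)
rB [326.9 224.5] 39 [ 0.4668 -0.3389  0.025 ] ((466.7257080078125, -338.7844543457031), (18.212852478027344, 26.317710876464844), 36.351627349853516)
[[[30, 19, 106], [105, 123, 147], [104, 127, 153], [105, 145, 151]], [[104, 147, 144], [104, 109, 161], [105, 111, 161], [104, 126, 156]], [[104, 159, 130], [104, 120, 157], [104, 123, 151], [105, 74, 107]]]Traceback (most recent call last):
  File "<stdin>", line 15, in <module>
ValueError: attempt to get argmax of an empty sequence
```

View pics/c2.png

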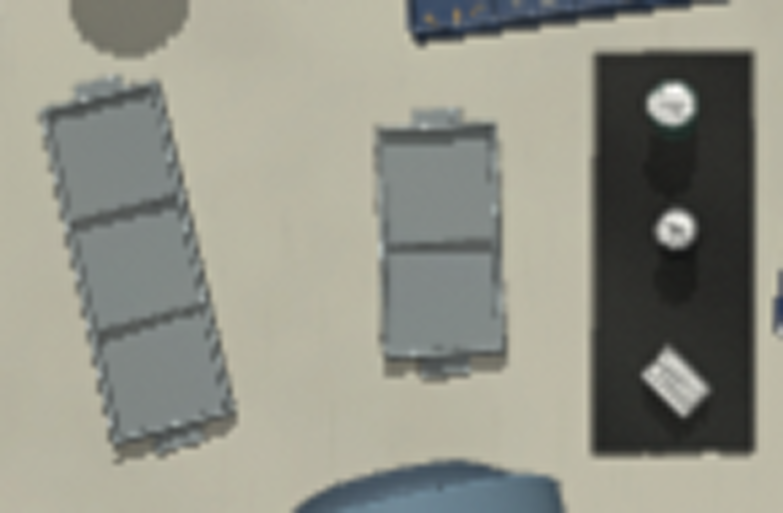

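The crop shows both trays clearly. Tray_two's rim corners are at about (377,128), (495,124), (507,352) and (385,355) in crop pixels, and tray_three is tilted about 13°. I'll fit the tray floors and the relays.

```bash
cat >> h.py <<'E'
def to(x,y,z,yaw):
    s=ctrl.sense();p=s["eef_pos"];w=np.radians(s["eef_rot"][2]);d=np.array([x,y,z])-p
    a=(yaw-np.degrees(w)+180)%360-180
    print("t%.1f dx %.2f dy %.2f dz %.2f cm roll %.3f  (yaw %.1f grip %.3f)"%(s["clock"],100*(d[0]*np.cos(w)+d[1]*np.sin(w)),100*(d[0]*np.sin(w)-d[1]*np.cos(w)),-100*d[2],-np.radians(a),np.degrees(w),s["gripper_width"]))
E
python3 - <<'E'
from h import *
a=cv2.imread("pics/top0.png").astype(int);h=cv2.cvtColor(a.astype(np.uint8),cv2.COLOR_BGR2HSV).astype(int)
g=((a[...,0]>=a[...,2]-4)&(a[...,2]>100)&(a[...,2]<165)).astype(np.uint8)
for n,cs in(("t2",[(440,190),(445,300)]),("t3",[(112,152),(140,268),(168,375)])):
    for s in cs:
        s=(s[0]/5.4+130,s[1]/5.4+170);c,A,cn=blob(cv2.erode(g,np.ones((2,2),np.uint8)) if 0 else g,s,11)
        print(n,s,c.round(1),A,world("top",c,.004).round(4))
for n,cs in(("t2",[(377,128),(495,124),(507,352),(385,355)]),("t3",[(43,112),(158,86),(236,410),(117,440)])):
    w=np.array([world("top",((x+.5)/5.4-.5+130,(y+.5)/5.4-.5+170),.012)[:2] for x,y in cs])
    print(n,w.mean(0).round(4),np.linalg.norm(np.diff(w,axis=0),axis=1).round(3),np.degrees(np.arctan2(*(w[0]+w[1]-w[2]-w[3])[::-1])))
bl=((h[...,0]>92)&(h[...,0]<112)&(h[...,1]>60)&(h[...,2]>80)).astype(np.uint8)
for n,s,z in(("rA",(358,198),.025),("rB",(327,224),.025)):
    c,A,cn=blob(bl,s,9); w=np.array([world("top",q,z)[:2] for q in cn],np.float32)
    print(n,c.round(1),A,world("top",c,z).round(4),cv2.minAreaRect(w*1000))
to(.57,-.34,.14,0)
E
```

```text
t2 (211.48148148148147, 205.1851851851852) [210.7 205.3] 419 [0.5374 0.0435 0.004 ]
t2 (212.4074074074074, 225.55555555555554) [211.3 225.4] 422 [0.4699 0.0404 0.004 ]
t3 (150.74074074074073, 198.14814814814815) [150.2 198.8] 399 [0.561  0.2446 0.004 ]
t3 (155.92592592592592, 219.62962962962962) [154.9 219.3] 405 [0.4918 0.2266 0.004 ]
t3 (161.11111111111111, 239.44444444444446) [160.2 239.5] 397 [0.4248 0.207  0.004 ]
t2 [0.5073 0.0402] [0.072 0.142 0.074] 3.3942242901462825
t3 [0.4956 0.2239] [0.072 0.208 0.073] 14.820554779976709
rA [357.9 197.5] 53 [ 0.556  -0.4428  0.025 ] ((555.7991333007812, -443.051025390625), (26.704326629638672, 16.771583557128906), 89.53306579589844)
rB [326.9 224.5] 56 [ 0.4669 -0.3387  0.025 ] ((467.342041015625, -339.0775146484375), (20.15633773803711, 29.16266441345215), 36.348392486572266)
t0.1 dx 39.10 dy -11.33 dz 8.65 cm roll 0.403  (yaw 23.1 grip 1.000)
```

```bash
python3 -m crank '[{"dx":4.9,"dy":-1.42,"hand":0.3},{"dx":4.9,"dy":-1.42,"hand":0.3},{"dx":4.9,"dy":-1.42,"hand":0.3},{"dx":4.9,"dy":-1.42,"hand":0.3},{"dx":4.9,"dy":-1.42,"hand":0.3}]' 15
python3 -m crank '[{"dx":4.9,"dy":-1.42,"hand":0.3},{"dx":4.9,"dy":-1.42,"hand":0.3},{"dx":4.8,"dy":-1.39,"hand":0.3},{"roll":0.18,"hand":0.3},{"roll":0.18,"hand":0.3}]'
python3 -m crank '[{"roll":0.04,"dz":3,"hand":0.3},{"dz":3,"hand":0.3},{"dz":2.6,"hand":0.3},{"hand":0.3}]'
python3 -c "
from h import *
cv2.imwrite('pics/t1.png',ctrl.get_image('top')[130:260,250:420].repeat(4,0).repeat(4,1))
to(.57,-.34,.04,0)"
```

```text
t0.1 dx 39.10 dy -11.33 dz 18.66 cm roll 0.403  (yaw 23.1 grip 1.002)validation failed for argument at $[0]...
validation failed for argument at $[0]...
validation failed for argument at $[0]...
```

View pics/t1.png

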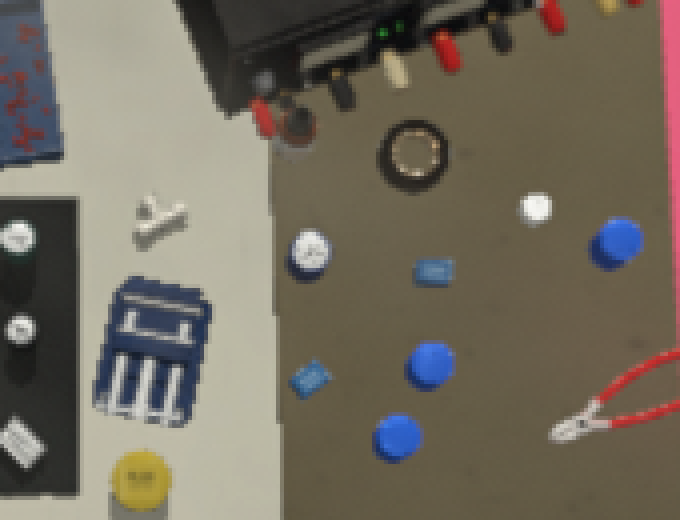

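The picture shows the arm hasn't moved, and the large can is still at about (327,192). The rows were refused, probably because every key has to be given.

```bash
python3 -m crank '[{"dx":4.9,"dy":-1.42,"dz":0,"roll":0,"hand":0.3},{"dx":4.9,"dy":-1.42,"dz":0,"roll":0,"hand":0.3},{"dx":4.9,"dy":-1.42,"dz":0,"roll":0,"hand":0.3},{"dx":4.9,"dy":-1.42,"dz":0,"roll":0,"hand":0.3},{"dx":4.9,"dy":-1.42,"dz":0,"roll":0,"hand":0.3}]' 15
python3 -c "
from h import *
to(.57,-.34,.04,0)"
```

```text
clock: 0.78
eef_pos: [0.4534, -0.4353, 0.2272]
eef_rot: [-180.0, 0.0, 23.1]
ft_force: [-0.0, -0.2, 0.2]
gripper_width: 0.647
grip_force: 0.0
t0.8 dx 14.46 dy -4.20 dz 18.72 cm roll 0.403  (yaw 23.1 grip 0.647)
```

```bash
python3 -m crank '[{"dx":4.8,"dy":-1.4,"dz":2,"roll":0,"hand":0.3},{"dx":4.8,"dy":-1.4,"dz":2,"roll":0,"hand":0.3},{"dx":4.8,"dy":-1.4,"dz":2,"roll":0,"hand":0.3},{"dx":0,"dy":0,"dz":2,"roll":0.18,"hand":0.3},{"dx":0,"dy":0,"dz":1,"roll":0.18,"hand":0.3}]'
python3 -m crank '[{"dx":0,"dy":0,"dz":0,"roll":0.04,"hand":0.3},{"dx":0,"dy":0,"dz":0,"roll":0,"hand":0.3}]'
python3 -c "
from h import *
for n in ('top','scene'):
    im=ctrl.get_image(n); u,v=pix(n,[.57,-.34,.049]).astype(int);print(n,u,v)
    c=im[max(v-50,0):v+50,max(u-65,0):u+65]; cv2.imwrite('pics/%s2.png'%n,cv2.resize(c,None,fx=4,fy=4))
a,b=[cv2.imread('pics/%s2.png'%n) for n in('top','scene')];h=min(a.shape[0],b.shape[0]);
cv2.imwrite('pics/p2.png',cv2.resize(cv2.hconcat([a[:h],b[:h]]),None,fx=.75,fy=.75))
to(.57,-.34,.04,0)"
```

```text
clock: 1.4
eef_pos: [0.5682, -0.3401, 0.1354]
eef_rot: [-179.9, 0.1, 2.2]
ft_force: [-0.3, -0.2, 0.1]
gripper_width: 0.646
grip_force: 0.0
clock: 1.65
eef_pos: [0.5682, -0.3413, 0.137]
eef_rot: [-180.0, 0.0, 0.2]
ft_force: [-0.4, -0.3, 0.7]
gripper_width: 0.654
grip_force: 0.0
top 327 191
scene 293 164
t1.8 dx 0.16 dy -0.16 dz 9.75 cm roll 0.003  (yaw 0.2 grip 0.651)
```

View pics/p2.png

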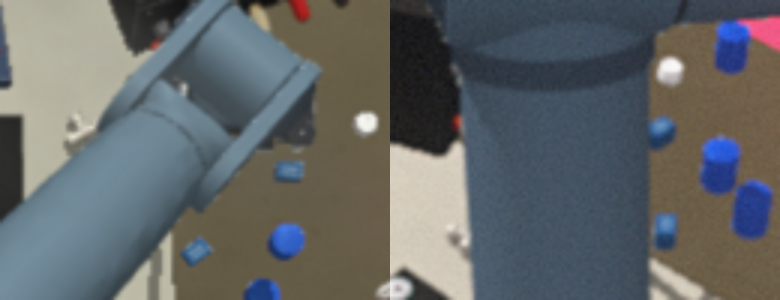

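The arm hides the can in both views, so I'll rely on the measurement taken before the move. I'll go down and close.

```bash
python3 -m crank '[{"dx":0.1,"dy":-0.1,"dz":3,"roll":0,"hand":0.3},{"dx":0,"dy":0,"dz":3,"roll":0,"hand":0.3},{"dx":0,"dy":0,"dz":2,"roll":0,"hand":0.3},{"dx":0,"dy":0,"dz":1.7,"roll":0,"hand":0.3},{"dx":0,"dy":0,"dz":0,"roll":0,"hand":-0.1}]'
python3 -m crank '[{"dx":0,"dy":0,"dz":0,"roll":0,"hand":-0.6},{"dx":0,"dy":0,"dz":0,"roll":0,"hand":-0.6},{"dx":0,"dy":0,"dz":0,"roll":0,"hand":-0.6},{"dx":0,"dy":0,"dz":0,"roll":0,"hand":-0.6}]'
python3 -c "
from h import *
to(.541,.043,.15,0)"
```

```text
clock: 2.38
eef_pos: [0.5687, -0.3401, 0.0391]
eef_rot: [-179.9, 0.1, 0.2]
ft_force: [0.7, -0.1, 0.3]
gripper_width: 0.577
grip_force: 0.0
clock: 2.88
eef_pos: [0.5701, -0.3411, 0.0417]
eef_rot: [179.9, -0.1, 0.2]
ft_force: [0.6, 1.1, 5.1]
gripper_width: 0.37
grip_force: 15.0
t2.9 dx -2.80 dy -38.42 dz -10.83 cm roll 0.003  (yaw 0.2 grip 0.370)
```

```bash
python3 -m crank '[{"dx":0,"dy":0,"dz":-2,"roll":0,"hand":-0.6},{"dx":0,"dy":0,"dz":-4,"roll":0,"hand":-0.6},{"dx":0,"dy":0,"dz":-4,"roll":0,"hand":-0.6},{"dx":-0.35,"dy":-3.2,"dz":0,"roll":0,"hand":-0.6},{"dx":-0.35,"dy":-4.8,"dz":0,"roll":0,"hand":-0.6}]' 20
python3 -m crank '[{"dx":-0.35,"dy":-4.8,"dz":0,"roll":0,"hand":-0.6},{"dx":-0.35,"dy":-4.8,"dz":0,"roll":0,"hand":-0.6},{"dx":-0.35,"dy":-4.8,"dz":0,"roll":0,"hand":-0.6},{"dx":-0.35,"dy":-4.8,"dz":0,"roll":0,"hand":-0.6},{"dx":-0.35,"dy":-4.8,"dz":0,"roll":0,"hand":-0.6}]'
python3 -m crank '[{"dx":-0.35,"dy":-4.2,"dz":0,"roll":0,"hand":-0.6},{"dx":0,"dy":-2,"dz":0,"roll":0,"hand":-0.6},{"dx":0,"dy":0,"dz":0,"roll":0,"hand":-0.6}]'
python3 -c "
from h import *
to(.541,.043,.0425,0)"
```

```text
clock: 3.5
eef_pos: [0.5624, -0.2609, 0.1424]
eef_rot: [179.9, -0.1, 0.0]
ft_force: [-0.1, 0.4, -0.6]
gripper_width: 0.371
grip_force: 20.0
clock: 4.12
eef_pos: [0.5437, -0.0191, 0.1415]
eef_rot: [180.0, -0.1, 0.2]
ft_force: [0.4, 0.5, -0.7]
gripper_width: 0.372
grip_force: 20.0
clock: 4.5
eef_pos: [0.5405, 0.0418, 0.1409]
eef_rot: [180.0, -0.0, 0.3]
ft_force: [0.6, -0.6, -0.5]
gripper_width: 0.366
grip_force: 20.0
t4.5 dx 0.05 dy -0.12 dz 9.84 cm roll 0.005  (yaw 0.3 grip 0.366)
```

```bash
python3 -m crank '[{"dx":0,"dy":-0.1,"dz":4,"roll":0,"hand":-0.6},{"dx":0,"dy":0,"dz":3.5,"roll":0,"hand":-0.6},{"dx":0,"dy":0,"dz":1.5,"roll":0,"hand":-0.6},{"dx":0,"dy":0,"dz":0.5,"roll":0,"hand":-0.6},{"dx":0,"dy":0,"dz":0.3,"roll":0,"hand":-0.6}]'
python3 -m crank '[{"dx":0,"dy":0,"dz":0,"roll":0,"hand":-0.6},{"dx":0,"dy":0,"dz":0,"roll":0,"hand":0},{"dx":0,"dy":0,"dz":0,"roll":0,"hand":0.06},{"dx":0,"dy":0,"dz":0,"roll":0,"hand":0.06}]'
python3 -m crank '[{"dx":0,"dy":0,"dz":-3,"roll":0,"hand":0.06},{"dx":0,"dy":0,"dz":-5,"roll":0,"hand":0.06},{"dx":0,"dy":0,"dz":-4,"roll":0,"hand":-0.2},{"dx":0,"dy":0,"dz":0,"roll":0,"hand":-0.2}]'
python3 -c "
from h import *
to(.467,-.339,.12,-54)"
```

```text
clock: 5.12
eef_pos: [0.5414, 0.0418, 0.0434]
eef_rot: [180.0, -0.1, 0.1]
ft_force: [1.5, 0.3, 0.4]
gripper_width: 0.367
grip_force: 20.0
clock: 5.62
eef_pos: [0.5405, 0.0424, 0.0427]
eef_rot: [180.0, -0.0, 0.2]
ft_force: [0.1, 0.1, 0.6]
gripper_width: 0.527
grip_force: 0.0
clock: 6.12
eef_pos: [0.5428, 0.0421, 0.1665]
eef_rot: [179.9, -0.5, 0.2]
ft_force: [-0.5, -0.4, 0.3]
gripper_width: 0.406
grip_force: 0.0
t6.1 dx -7.69 dy 38.09 dz 4.65 cm roll 0.945  (yaw 0.2 grip 0.406)
```

```bash
python3 -m crank '[{"dx":-0.95,"dy":3,"dz":0,"roll":0,"hand":0},{"dx":-0.95,"dy":5,"dz":0,"roll":0,"hand":0},{"dx":-0.95,"dy":5,"dz":0,"roll":0,"hand":0},{"dx":-0.95,"dy":5,"dz":0,"roll":0,"hand":0},{"dx":-0.95,"dy":5,"dz":0,"roll":0,"hand":0}]'
python3 -m crank '[{"dx":-0.95,"dy":5,"dz":0,"roll":0,"hand":0},{"dx":-0.95,"dy":5,"dz":0,"roll":0,"hand":0},{"dx":-0.95,"dy":5,"dz":0,"roll":0,"hand":0},{"dx":0,"dy":0,"dz":1.5,"roll":0.18,"hand":0},{"dx":0,"dy":0,"dz":1.5,"roll":0.18,"hand":0}]'
python3 -m crank '[{"dx":0,"dy":0,"dz":1.5,"roll":0.18,"hand":0},{"dx":0,"dy":0,"dz":0,"roll":0.18,"hand":0},{"dx":0,"dy":0,"dz":0,"roll":0.18,"hand":0},{"dx":0,"dy":0,"dz":0,"roll":0.04,"hand":0},{"dx":0,"dy":0,"dz":0,"roll":0,"hand":0}]'
python3 -c "
from h import *
for n,c in (('top',[.467,-.339,.025]),('scene',[.52,.1,.025])):
    im=ctrl.get_image(n); u,v=pix(n,c).astype(int);print(n,u,v)
    c=im[max(v-50,0):v+50,max(u-65,0):u+65]; cv2.imwrite('pics/%s3.png'%n,cv2.resize(c,(390,300)))
cv2.imwrite('pics/p3.png',cv2.hconcat([cv2.imread('pics/%s3.png'%n) for n in('top','scene')]))
to(.467,-.339,.027,-54)"
```

```text
clock: 6.75
eef_pos: [0.4922, -0.1888, 0.1608]
eef_rot: [-179.9, 0.1, 0.2]
ft_force: [0.4, -0.3, -0.2]
gripper_width: 0.501
grip_force: 0.0
clock: 7.38
eef_pos: [0.4644, -0.3379, 0.1303]
eef_rot: [-179.9, 0.1, -20.9]
ft_force: [0.5, -0.2, 0.3]
gripper_width: 0.499
grip_force: 0.0
clock: 8.0
eef_pos: [0.4647, -0.3371, 0.1159]
eef_rot: [180.0, 0.2, -53.7]
ft_force: [-0.4, 0.0, -0.3]
gripper_width: 0.499
grip_force: 0.0
top 326 224
scene 190 272
t8.1 dx 0.26 dy -0.07 dz 8.94 cm roll 0.006  (yaw -53.7 grip 0.498)
```

View pics/p3.png

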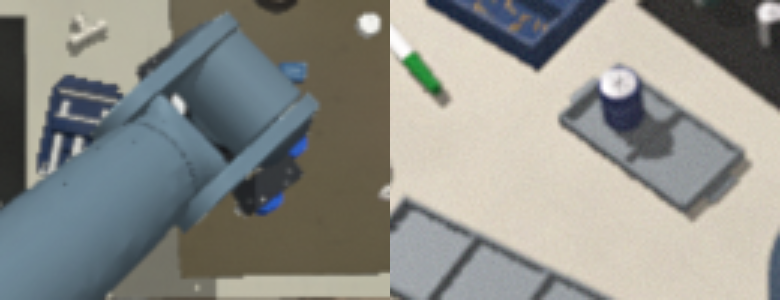

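The right half shows the large can standing in tray_two's far pocket, at about (620,97) in the picture. The left half shows the arm over relay_b, hiding it. Next I'll pick up relay_b.

```bash
python3 -m crank '[{"dx":0.25,"dy":-0.1,"dz":3,"roll":0,"hand":0},{"dx":0,"dy":0,"dz":3,"roll":0,"hand":0},{"dx":0,"dy":0,"dz":1.9,"roll":0,"hand":0},{"dx":0,"dy":0,"dz":0.9,"roll":0,"hand":0},{"dx":0,"dy":0,"dz":0,"roll":0,"hand":-0.3}]'
python3 -m crank '[{"dx":0,"dy":0,"dz":0,"roll":0,"hand":-0.9},{"dx":0,"dy":0,"dz":0,"roll":0,"hand":-0.9},{"dx":0,"dy":0,"dz":0,"roll":0,"hand":-0.9},{"dx":0,"dy":0,"dz":0,"roll":0,"hand":-0.9}]'
python3 -m crank '[{"dx":0,"dy":0,"dz":-2,"roll":0,"hand":-0.9},{"dx":0,"dy":0,"dz":-4,"roll":0,"hand":-0.9},{"dx":0,"dy":0,"dz":-5,"roll":0,"hand":-0.9},{"dx":0,"dy":0,"dz":0,"roll":-0.18,"hand":-0.9},{"dx":0,"dy":0,"dz":0,"roll":-0.18,"hand":-0.9}]'
python3 -m crank '[{"dx":0,"dy":0,"dz":0,"roll":-0.18,"hand":-0.9},{"dx":0,"dy":0,"dz":0,"roll":-0.18,"hand":-0.9},{"dx":0,"dy":0,"dz":0,"roll":-0.18,"hand":-0.9},{"dx":0,"dy":0,"dz":0,"roll":-0.09,"hand":-0.9},{"dx":0,"dy":0,"dz":0,"roll":0,"hand":-0.9}]'
python3 -c "
from h import *
to(.471,.040,.15,3)"
```

```text
clock: 8.72
eef_pos: [0.4676, -0.3392, 0.0292]
eef_rot: [180.0, 0.0, -53.7]
ft_force: [0.9, 0.5, 0.3]
gripper_width: 0.425
grip_force: 0.0
clock: 9.22
eef_pos: [0.4682, -0.3398, 0.0305]
eef_rot: [-180.0, -0.1, -53.7]
ft_force: [-0.1, 0.6, 5.9]
gripper_width: 0.211
grip_force: 20.0
clock: 9.85
eef_pos: [0.468, -0.3396, 0.1415]
eef_rot: [180.0, -0.1, -32.7]
ft_force: [0.5, 0.8, -0.6]
gripper_width: 0.213
grip_force: 20.0
clock: 10.48
eef_pos: [0.4677, -0.3392, 0.1402]
eef_rot: [180.0, -0.0, 3.0]
ft_force: [-0.1, -0.9, -1.2]
gripper_width: 0.209
grip_force: 20.0
t10.5 dx 2.29 dy -37.86 dz -0.98 cm roll -0.001  (yaw 3.0 grip 0.209)
```

```bash
python3 -m crank '[{"dx":0.25,"dy":-2.5,"dz":0,"roll":0,"hand":-0.9},{"dx":0.25,"dy":-4.8,"dz":0,"roll":0,"hand":-0.9},{"dx":0.25,"dy":-4.8,"dz":0,"roll":0,"hand":-0.9},{"dx":0.25,"dy":-4.8,"dz":0,"roll":0,"hand":-0.9},{"dx":0.25,"dy":-4.8,"dz":0,"roll":0,"hand":-0.9}]'
python3 -m crank '[{"dx":0.25,"dy":-4.8,"dz":0,"roll":0,"hand":-0.9},{"dx":0.25,"dy":-4.8,"dz":0,"roll":0,"hand":-0.9},{"dx":0.25,"dy":-4.2,"dz":0,"roll":0,"hand":-0.9},{"dx":0.25,"dy":-2.4,"dz":0,"roll":0,"hand":-0.9},{"dx":0,"dy":0,"dz":0,"roll":0,"hand":-0.9}]'
python3 -c "
from h import *
to(.471,.040,.031,3)"
```

```text
clock: 11.1
eef_pos: [0.468, -0.1191, 0.1395]
eef_rot: [-180.0, -0.0, 3.0]
ft_force: [0.4, 1.4, 0.5]
gripper_width: 0.211
grip_force: 20.0
clock: 11.72
eef_pos: [0.4692, 0.0424, 0.1394]
eef_rot: [-180.0, 0.0, 3.2]
ft_force: [0.5, -0.4, -0.5]
gripper_width: 0.212
grip_force: 20.0
t11.7 dx 0.17 dy 0.25 dz 10.84 cm roll 0.003  (yaw 3.2 grip 0.212)
```

```bash
python3 -m crank '[{"dx":0.15,"dy":0.25,"dz":4,"roll":0,"hand":-0.9},{"dx":0,"dy":0,"dz":3.5,"roll":0,"hand":-0.9},{"dx":0,"dy":0,"dz":2,"roll":0,"hand":-0.9},{"dx":0,"dy":0,"dz":0.9,"roll":0,"hand":-0.9},{"dx":0,"dy":0,"dz":0.4,"roll":0,"hand":-0.9}]'
python3 -m crank '[{"dx":0,"dy":0,"dz":0,"roll":0,"hand":-0.9},{"dx":0,"dy":0,"dz":0,"roll":0,"hand":-0.36},{"dx":0,"dy":0,"dz":0,"roll":0,"hand":-0.36},{"dx":0,"dy":0,"dz":0,"roll":0,"hand":-0.36}]'
python3 -m crank '[{"dx":0,"dy":0,"dz":-2,"roll":0,"hand":-0.36},{"dx":0,"dy":0,"dz":-5,"roll":0,"hand":-0.36},{"dx":0,"dy":0,"dz":-4,"roll":0,"hand":-0.36},{"dx":0,"dy":6,"dz":0,"roll":0,"hand":0},{"dx":0,"dy":6,"dz":0,"roll":0,"hand":0}]'
python3 -c "
from h import *
n='scene';im=ctrl.get_image(n); u,v=pix(n,[.5,.04,.01]).astype(int)
cv2.imwrite('pics/p4.png',cv2.resize(im[v-50:v+50,u-65:u+65],(520,400)))
to(.556,-.4425,.13,90)"
```

```text
clock: 12.35
eef_pos: [0.4718, 0.0377, 0.0315]
eef_rot: [180.0, -0.0, 3.0]
ft_force: [0.1, 0.2, -0.3]
gripper_width: 0.21
grip_force: 20.0
clock: 12.85
eef_pos: [0.472, 0.038, 0.0318]
eef_rot: [180.0, -0.0, 3.0]
ft_force: [0.4, -0.5, 1.1]
gripper_width: 0.317
grip_force: 0.0
clock: 13.48
eef_pos: [0.4786, -0.0829, 0.1426]
eef_rot: [179.9, -0.1, 3.2]
ft_force: [0.4, 0.0, -0.3]
gripper_width: 0.485
grip_force: 0.0
t13.5 dx 5.97 dy 35.66 dz 1.28 cm roll -1.522  (yaw 2.8 grip 0.492)
```

View pics/p4.png

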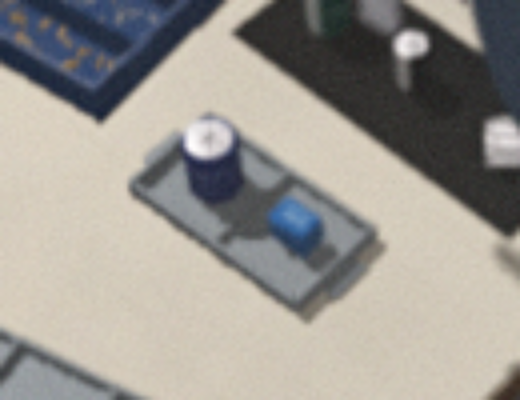

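Kit one is in place: the can stands upright in the far pocket at about (212,155) and the relay in the near one at about (297,223). Next is the small capacitor.

```bash
python3 -c "
from h import *
to(.508,-.1045,.034,14)"

```

```text
t13.5 dx 2.82 dy 1.67 dz 10.88 cm roll -0.196  (yaw 2.8 grip 0.492)
```

```bash
python3 -m crank '[{"dx":2.8,"dy":1.6,"dz":2,"roll":0,"hand":0},{"dx":0,"dy":0,"dz":2,"roll":-0.1,"hand":0},{"dx":0,"dy":0,"dz":0,"roll":-0.1,"hand":0},{"dx":0,"dy":0,"dz":0,"roll":0,"hand":0}]'
python3 -c "
from h import *
to(.508,-.1045,.034,14)"

```

```text
clock: 14.02
eef_pos: [0.5067, -0.0962, 0.1012]
eef_rot: [-180.0, 0.0, 14.4]
ft_force: [0.2, -0.5, -0.1]
gripper_width: 0.501
grip_force: 0.0
t14.0 dx -0.09 dy 0.84 dz 6.72 cm roll 0.007  (yaw 14.4 grip 0.501)
```

```bash
python3 -m crank '[{"dx":-0.1,"dy":0.85,"dz":1,"roll":0,"hand":0},{"dx":0,"dy":0,"dz":3,"roll":0,"hand":0},{"dx":0,"dy":0,"dz":1.8,"roll":0,"hand":0},{"dx":0,"dy":0,"dz":0.9,"roll":0,"hand":0},{"dx":0,"dy":0,"dz":0,"roll":0,"hand":-0.2}]'
python3 -m crank '[{"dx":0,"dy":0,"dz":0,"roll":0,"hand":-0.9},{"dx":0,"dy":0,"dz":0,"roll":0,"hand":-0.9},{"dx":0,"dy":0,"dz":0,"roll":0,"hand":-0.9},{"dx":0,"dy":0,"dz":0,"roll":0,"hand":-0.9}]'
python3 -m crank '[{"dx":0,"dy":0,"dz":-2,"roll":0,"hand":-0.9},{"dx":0,"dy":0,"dz":-5,"roll":0,"hand":-0.9},{"dx":0,"dy":0,"dz":-4,"roll":0,"hand":-0.9},{"dx":0,"dy":0,"dz":0,"roll":0,"hand":-0.9}]'
python3 -c "
from h import *
to(.561,.2435,.15,14.8)"
```

```text
clock: 14.65
eef_pos: [0.5078, -0.1048, 0.034]
eef_rot: [-180.0, 0.0, 14.5]
ft_force: [-0.2, 0.7, 0.9]
gripper_width: 0.426
grip_force: 0.0
clock: 15.15
eef_pos: [0.5087, -0.1051, 0.0353]
eef_rot: [179.9, -0.1, 14.5]
ft_force: [-0.2, -0.1, 4.4]
gripper_width: 0.258
grip_force: 20.0
clock: 15.65
eef_pos: [0.5101, -0.1057, 0.1478]
eef_rot: [179.7, -0.3, 14.5]
ft_force: [-0.2, 0.3, 0.1]
gripper_width: 0.263
grip_force: 20.0
t15.7 dx 13.67 dy -32.54 dz -0.22 cm roll -0.005  (yaw 14.5 grip 0.263)
```

```bash
python3 -m crank '[{"dx":0.85,"dy":-2,"dz":0,"roll":0,"hand":-0.9},{"dx":1.7,"dy":-4.1,"dz":0,"roll":0,"hand":-0.9},{"dx":1.7,"dy":-4.1,"dz":0,"roll":0,"hand":-0.9},{"dx":1.7,"dy":-4.1,"dz":0,"roll":0,"hand":-0.9},{"dx":1.7,"dy":-4.1,"dz":0,"roll":0,"hand":-0.9}]'
python3 -m crank '[{"dx":1.7,"dy":-4.1,"dz":0,"roll":0,"hand":-0.9},{"dx":1.7,"dy":-4.1,"dz":0,"roll":0,"hand":-0.9},{"dx":1.7,"dy":-3.9,"dz":0,"roll":0,"hand":-0.9},{"dx":0.85,"dy":-2,"dz":0,"roll":0,"hand":-0.9},{"dx":0,"dy":0,"dz":0,"roll":0,"hand":-0.9}]'
python3 -c "
from h import *
to(.561,.2435,.036,14.8)"
```

```text
clock: 16.27
eef_pos: [0.5348, 0.0939, 0.1423]
eef_rot: [-179.9, 0.2, 14.5]
ft_force: [1.1, 0.1, 0.3]
gripper_width: 0.26
grip_force: 20.0
clock: 16.9
eef_pos: [0.5577, 0.2442, 0.1431]
eef_rot: [180.0, 0.1, 14.6]
ft_force: [-0.7, 0.1, 0.1]
gripper_width: 0.26
grip_force: 20.0
t16.9 dx 0.30 dy 0.15 dz 10.71 cm roll -0.004  (yaw 14.6 grip 0.260)
```

```bash
python3 -m crank '[{"dx":0.3,"dy":0.15,"dz":4,"roll":0,"hand":-0.9},{"dx":0,"dy":0,"dz":3.5,"roll":0,"hand":-0.9},{"dx":0,"dy":0,"dz":2,"roll":0,"hand":-0.9},{"dx":0,"dy":0,"dz":0.8,"roll":0,"hand":-0.9},{"dx":0,"dy":0,"dz":0.4,"roll":0,"hand":-0.9}]'
python3 -m crank '[{"dx":0,"dy":0,"dz":0,"roll":0,"hand":-0.9},{"dx":0,"dy":0,"dz":0,"roll":0,"hand":-0.25},{"dx":0,"dy":0,"dz":0,"roll":0,"hand":-0.25},{"dx":0,"dy":0,"dz":0,"roll":0,"hand":-0.25}]'
python3 -m crank '[{"dx":0,"dy":0,"dz":-2,"roll":0,"hand":-0.25},{"dx":0,"dy":0,"dz":-5,"roll":0,"hand":-0.25},{"dx":0,"dy":0,"dz":-4,"roll":0,"hand":-0.25},{"dx":0,"dy":0,"dz":0,"roll":-0.18,"hand":0},{"dx":0,"dy":0,"dz":0,"roll":-0.18,"hand":0}]'
python3 -m crank '[{"dx":0,"dy":0,"dz":0,"roll":-0.18,"hand":0},{"dx":0,"dy":0,"dz":0,"roll":0,"hand":0}]'
python3 -c "
from h import *
to(.4175,-.1037,.12,45)"
```

```text
clock: 17.52
eef_pos: [0.5624, 0.2429, 0.038]
eef_rot: [180.0, -0.1, 14.5]
ft_force: [0.1, -1.1, 0.4]
gripper_width: 0.26
grip_force: 20.0
clock: 18.02
eef_pos: [0.5619, 0.2433, 0.0378]
eef_rot: [-180.0, -0.0, 14.5]
ft_force: [-0.7, 0.7, 0.6]
gripper_width: 0.374
grip_force: 0.0
clock: 18.65
eef_pos: [0.5625, 0.2434, 0.1501]
eef_rot: [179.9, -0.2, 35.5]
ft_force: [-0.6, -0.1, 0.6]
gripper_width: 0.493
grip_force: 0.0
clock: 18.9
eef_pos: [0.5621, 0.2433, 0.1489]
eef_rot: [179.9, -0.1, 45.3]
ft_force: [0.6, -0.7, 0.2]
gripper_width: 0.498
grip_force: 0.0
t18.9 dx -34.84 dy 14.12 dz 2.89 cm roll 0.005  (yaw 45.3 grip 0.498)
```

```bash
python3 -m crank '[{"dx":-4.35,"dy":1.77,"dz":0,"roll":0,"hand":0},{"dx":-4.35,"dy":1.77,"dz":0,"roll":0,"hand":0},{"dx":-4.35,"dy":1.77,"dz":0,"roll":0,"hand":0},{"dx":-4.35,"dy":1.77,"dz":0,"roll":0,"hand":0},{"dx":-4.35,"dy":1.77,"dz":0,"roll":0,"hand":0}]'
python3 -m crank '[{"dx":-4.35,"dy":1.77,"dz":0,"roll":0,"hand":0},{"dx":-4.35,"dy":1.77,"dz":1,"roll":0,"hand":0},{"dx":-4.35,"dy":1.77,"dz":2,"roll":0,"hand":0},{"dx":0,"dy":0,"dz":0,"roll":0,"hand":0},{"dx":0,"dy":0,"dz":0,"roll":0,"hand":0}]'
python3 -c "
from h import *
to(.4175,-.1037,.028,45)
n='scene';im=ctrl.get_image(n); u,v=pix(n,[.5,.22,.01]).astype(int);u=max(u,65);print(u,v)
cv2.imwrite('pics/p5.png',cv2.resize(im[v-50:v+50,u-65:u+65],(520,400)))"
```

```text
clock: 19.52
eef_pos: [0.4717, 0.0248, 0.1484]
eef_rot: [179.9, -0.0, 45.2]
ft_force: [-0.0, 0.8, -0.2]
gripper_width: 0.5
grip_force: 0.0
clock: 20.15
eef_pos: [0.4188, -0.1041, 0.1182]
eef_rot: [179.9, -0.0, 45.3]
ft_force: [-0.6, 0.0, 0.4]
gripper_width: 0.502
grip_force: 0.0
t20.1 dx -0.06 dy -0.13 dz 9.02 cm roll 0.005  (yaw 45.3 grip 0.502)
158 312
```

View pics/p5.png

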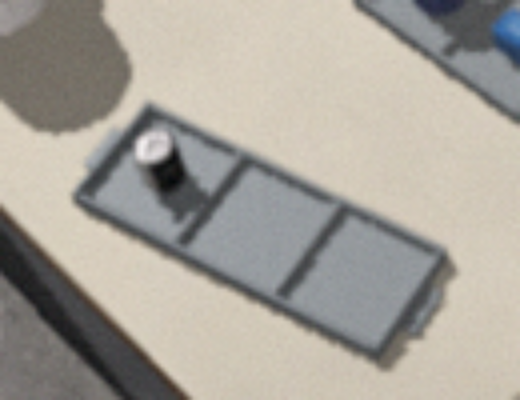

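The small can stands in tray_three's far pocket, with its foot at about (168,185). I'll pick up the heat sink.

```bash
python3 -m crank '[{"dx":-0.1,"dy":-0.1,"dz":3,"roll":0,"hand":0},{"dx":0,"dy":0,"dz":3,"roll":0,"hand":0},{"dx":0,"dy":0,"dz":2,"roll":0,"hand":0},{"dx":0,"dy":0,"dz":0.9,"roll":0,"hand":0},{"dx":0,"dy":0,"dz":0,"roll":0,"hand":-0.2}]'
python3 -m crank '[{"dx":0,"dy":0,"dz":0,"roll":0,"hand":-0.9},{"dx":0,"dy":0,"dz":0,"roll":0,"hand":-0.9},{"dx":0,"dy":0,"dz":0,"roll":0,"hand":-0.9},{"dx":0,"dy":0,"dz":0,"roll":0,"hand":-0.9}]'
python3 -m crank '[{"dx":0,"dy":0,"dz":-2,"roll":0,"hand":-0.9},{"dx":0,"dy":0,"dz":-5,"roll":0,"hand":-0.9},{"dx":0,"dy":0,"dz":-4,"roll":0,"hand":-0.9},{"dx":0,"dy":0,"dz":0,"roll":0.18,"hand":-0.9},{"dx":0,"dy":0,"dz":0,"roll":0.18,"hand":-0.9}]'
python3 -m crank '[{"dx":0,"dy":0,"dz":0,"roll":0.17,"hand":-0.9},{"dx":0,"dy":0,"dz":0,"roll":0,"hand":-0.9}]'
python3 -c "
from h import *
to(.4265,.208,.15,14.8)"
```

```text
clock: 20.82
eef_pos: [0.4173, -0.1036, 0.0286]
eef_rot: [-180.0, -0.0, 45.5]
ft_force: [0.1, -0.0, -0.3]
gripper_width: 0.427
grip_force: 0.0
clock: 21.32
eef_pos: [0.4172, -0.1041, 0.0293]
eef_rot: [-180.0, -0.0, 45.4]
ft_force: [-2.1, 3.1, 6.2]
gripper_width: 0.228
grip_force: 21.7
clock: 21.95
eef_pos: [0.4173, -0.1044, 0.1394]
eef_rot: [179.9, -0.1, 24.4]
ft_force: [-0.2, 0.5, -0.7]
gripper_width: 0.221
grip_force: 21.5
clock: 22.2
eef_pos: [0.4169, -0.1042, 0.1386]
eef_rot: [180.0, -0.0, 15.2]
ft_force: [0.1, 0.1, -0.1]
gripper_width: 0.224
grip_force: 21.5
t22.2 dx 9.09 dy -29.89 dz -1.14 cm roll 0.006  (yaw 15.2 grip 0.224)
```

```bash
python3 -m crank '[{"dx":0.6,"dy":-2,"dz":0,"roll":0,"hand":-0.9},{"dx":1.3,"dy":-4.3,"dz":0,"roll":0,"hand":-0.9},{"dx":1.3,"dy":-4.3,"dz":0,"roll":0,"hand":-0.9},{"dx":1.3,"dy":-4.3,"dz":0,"roll":0,"hand":-0.9},{"dx":1.3,"dy":-4.3,"dz":0,"roll":0,"hand":-0.9}]'
python3 -m crank '[{"dx":1.3,"dy":-4.3,"dz":0,"roll":0,"hand":-0.9},{"dx":1.3,"dy":-4.3,"dz":0,"roll":0,"hand":-0.9},{"dx":0.7,"dy":-2.1,"dz":0,"roll":0,"hand":-0.9},{"dx":0,"dy":0,"dz":0,"roll":0,"hand":-0.9},{"dx":0,"dy":0,"dz":0,"roll":0,"hand":-0.9}]'
python3 -c "
from h import *
to(.4265,.208,.031,14.8)"
```

```text
clock: 22.82
eef_pos: [0.4231, 0.0977, 0.1387]
eef_rot: [180.0, -0.1, 15.2]
ft_force: [0.0, -1.2, -0.1]
gripper_width: 0.224
grip_force: 21.5
clock: 23.45
eef_pos: [0.427, 0.2077, 0.1383]
eef_rot: [180.0, 0.0, 15.1]
ft_force: [0.5, 0.6, -1.1]
gripper_width: 0.224
grip_force: 21.5
t23.4 dx -0.04 dy -0.05 dz 10.73 cm roll 0.005  (yaw 15.1 grip 0.224)
```

```bash
python3 -m crank '[{"dx":0,"dy":0,"dz":4,"roll":0,"hand":-0.9},{"dx":0,"dy":0,"dz":3.5,"roll":0,"hand":-0.9},{"dx":0,"dy":0,"dz":2,"roll":0,"hand":-0.9},{"dx":0,"dy":0,"dz":0.8,"roll":0,"hand":-0.9},{"dx":0,"dy":0,"dz":0.5,"roll":0,"hand":-0.9}]'
python3 -m crank '[{"dx":0,"dy":0,"dz":0,"roll":0,"hand":-0.9},{"dx":0,"dy":0,"dz":0,"roll":0,"hand":-0.32},{"dx":0,"dy":0,"dz":0,"roll":0,"hand":-0.32},{"dx":0,"dy":0,"dz":0,"roll":0,"hand":-0.32}]'
python3 -m crank '[{"dx":0,"dy":0,"dz":-2,"roll":0,"hand":-0.32},{"dx":0,"dy":0,"dz":-5,"roll":0,"hand":-0.32},{"dx":0,"dy":0,"dz":-4,"roll":0,"hand":-0.32},{"dx":0,"dy":0,"dz":0,"roll":0,"hand":0},{"dx":0,"dy":0,"dz":0,"roll":0,"hand":0}]'
python3 -c "
from h import *
to(.556,-.4425,.13,90)"
```

```text
clock: 24.08
eef_pos: [0.4276, 0.2078, 0.0307]
eef_rot: [180.0, -0.0, 15.0]
ft_force: [0.1, 1.0, -0.5]
gripper_width: 0.223
grip_force: 21.5
clock: 24.58
eef_pos: [0.4274, 0.2084, 0.0308]
eef_rot: [180.0, -0.0, 15.1]
ft_force: [0.5, 0.0, 0.5]
gripper_width: 0.34
grip_force: 0.0
clock: 25.2
eef_pos: [0.4265, 0.2081, 0.1397]
eef_rot: [-180.0, 0.1, 15.1]
ft_force: [-0.2, 0.5, 0.1]
gripper_width: 0.489
grip_force: 0.0
t25.2 dx -4.40 dy 66.19 dz 0.97 cm roll -1.308  (yaw 15.1 grip 0.489)
```

```bash
python3 -m crank '[{"dx":-0.34,"dy":3,"dz":0,"roll":0,"hand":0},{"dx":-0.34,"dy":5.2,"dz":0,"roll":0,"hand":0},{"dx":-0.34,"dy":5.2,"dz":0,"roll":0,"hand":0},{"dx":-0.34,"dy":5.2,"dz":0,"roll":0,"hand":0},{"dx":-0.34,"dy":5.2,"dz":0,"roll":0,"hand":0}]'
python3 -m crank '[{"dx":-0.34,"dy":5.2,"dz":0,"roll":0,"hand":0},{"dx":-0.34,"dy":5.2,"dz":0,"roll":0,"hand":0},{"dx":-0.34,"dy":5.2,"dz":0,"roll":0,"hand":0},{"dx":-0.34,"dy":5.2,"dz":0,"roll":0,"hand":0},{"dx":-0.34,"dy":5.2,"dz":0,"roll":0,"hand":0}]'
python3 -m crank '[{"dx":-0.34,"dy":5.2,"dz":0,"roll":0,"hand":0},{"dx":-0.34,"dy":5.2,"dz":0,"roll":0,"hand":0},{"dx":-0.34,"dy":5.2,"dz":0,"roll":0,"hand":0},{"dx":0,"dy":0,"dz":0,"roll":-0.18,"hand":0},{"dx":0,"dy":0,"dz":0,"roll":-0.18,"hand":0}]'
python3 -m crank '[{"dx":0,"dy":0,"dz":0,"roll":-0.18,"hand":0},{"dx":0,"dy":0,"dz":0,"roll":-0.18,"hand":0},{"dx":0,"dy":0,"dz":0,"roll":-0.18,"hand":0},{"dx":0,"dy":0,"dz":0,"roll":-0.18,"hand":0},{"dx":0,"dy":0,"dz":0,"roll":-0.18,"hand":0}]'
python3 -m crank '[{"dx":0,"dy":0,"dz":0,"roll":-0.05,"hand":0},{"dx":0,"dy":0,"dz":0,"roll":0,"hand":0}]'
python3 -c "
from h import *
to(.556,-.4425,.0285,90)
n='scene';im=ctrl.get_image(n);
cv2.imwrite('pics/p6.png',cv2.resize(im[180:360,80:320],(800,600)))"
```

```text
clock: 25.82
eef_pos: [0.4714, -0.0273, 0.1384]
eef_rot: [-179.9, 0.2, 15.1]
ft_force: [0.0, -1.4, 0.6]
gripper_width: 0.502
grip_force: 0.0
clock: 26.45
eef_pos: [0.5227, -0.2824, 0.1379]
eef_rot: [-179.8, 0.1, 15.0]
ft_force: [0.7, -0.8, -0.7]
gripper_width: 0.501
grip_force: 0.0
clock: 27.08
eef_pos: [0.5532, -0.4346, 0.1369]
eef_rot: [-179.7, 0.0, 36.0]
ft_force: [0.9, 0.8, -0.1]
gripper_width: 0.499
grip_force: 0.0
clock: 27.7
eef_pos: [0.5534, -0.4338, 0.1373]
eef_rot: [-179.8, -0.2, 87.6]
ft_force: [0.1, 0.5, 0.9]
gripper_width: 0.501
grip_force: 0.0
clock: 27.95
eef_pos: [0.5535, -0.4339, 0.1378]
eef_rot: [-179.8, -0.2, 90.1]
ft_force: [-0.8, 0.0, 0.4]
gripper_width: 0.498
grip_force: 0.0
t27.9 dx -0.86 dy 0.25 dz 10.93 cm roll 0.001  (yaw 90.1 grip 0.498)
```

View pics/p6.png

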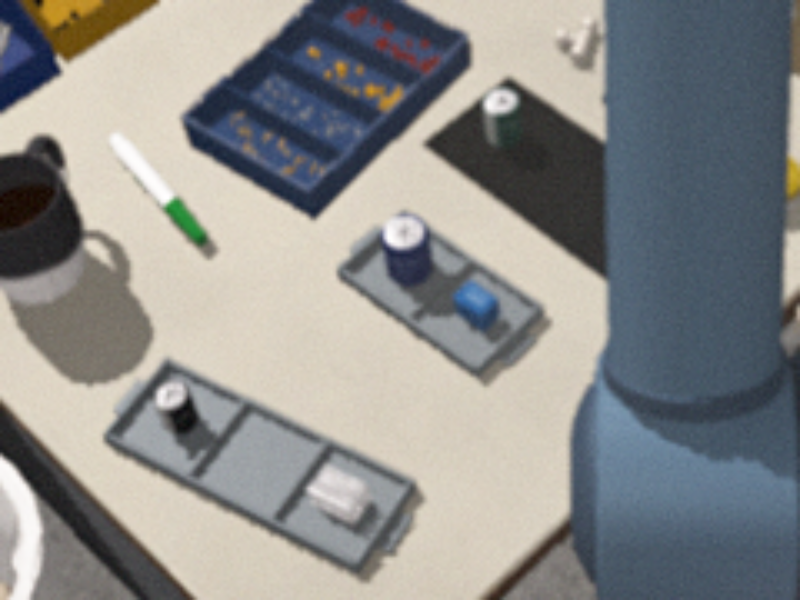

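The four placed parts are upright in their pockets: the can at (405,250), relay at (476,303), small can at (177,405) and heat sink at (340,493). The middle can is still at (502,115). Now the other relay.

```bash
python3 -m crank '[{"dx":-0.85,"dy":0.2,"dz":3,"roll":0,"hand":0},{"dx":0,"dy":0,"dz":4,"roll":0,"hand":0},{"dx":0,"dy":0,"dz":2.5,"roll":0,"hand":0},{"dx":0,"dy":0,"dz":1.3,"roll":0,"hand":0},{"dx":0,"dy":0,"dz":0,"roll":0,"hand":-0.2}]'
python3 -m crank '[{"dx":0,"dy":0,"dz":0,"roll":0,"hand":-0.9},{"dx":0,"dy":0,"dz":0,"roll":0,"hand":-0.9},{"dx":0,"dy":0,"dz":0,"roll":0,"hand":-0.9},{"dx":0,"dy":0,"dz":0,"roll":0,"hand":-0.9}]'
python3 -m crank '[{"dx":0,"dy":0,"dz":-2,"roll":0,"hand":-0.9},{"dx":0,"dy":0,"dz":-5,"roll":0,"hand":-0.9},{"dx":0,"dy":0,"dz":-4,"roll":0,"hand":-0.9},{"dx":0,"dy":0,"dz":0,"roll":0.18,"hand":-0.9},{"dx":0,"dy":0,"dz":0,"roll":0.18,"hand":-0.9}]'
python3 -m crank '[{"dx":0,"dy":0,"dz":0,"roll":0.18,"hand":-0.9},{"dx":0,"dy":0,"dz":0,"roll":0.18,"hand":-0.9},{"dx":0,"dy":0,"dz":0,"roll":0.18,"hand":-0.9},{"dx":0,"dy":0,"dz":0,"roll":0.18,"hand":-0.9},{"dx":0,"dy":0,"dz":0,"roll":0.18,"hand":-0.9}]'
python3 -m crank '[{"dx":0,"dy":0,"dz":0,"roll":0.05,"hand":-0.9},{"dx":0,"dy":0,"dz":0,"roll":0,"hand":-0.9}]'
python3 -c "
from h import *
to(.494,.226,.15,14.8)"
```

```text
clock: 28.62
eef_pos: [0.5562, -0.443, 0.0318]
eef_rot: [-180.0, -0.1, 90.1]
ft_force: [0.4, -0.0, -0.5]
gripper_width: 0.431
grip_force: 0.0
clock: 29.12
eef_pos: [0.5571, -0.4441, 0.0341]
eef_rot: [179.9, 0.1, 90.1]
ft_force: [-0.5, -0.1, 5.6]
gripper_width: 0.215
grip_force: 19.5
clock: 29.75
eef_pos: [0.5566, -0.4435, 0.1444]
eef_rot: [179.9, 0.0, 69.2]
ft_force: [0.6, 0.5, -0.2]
gripper_width: 0.214
grip_force: 19.5
clock: 30.38
eef_pos: [0.5563, -0.4432, 0.1434]
eef_rot: [180.0, -0.0, 17.6]
ft_force: [-0.6, -0.2, -0.6]
gripper_width: 0.212
grip_force: 19.5
clock: 30.62
eef_pos: [0.5564, -0.4432, 0.1432]
eef_rot: [180.0, -0.0, 15.1]
ft_force: [0.2, -0.1, 0.2]
gripper_width: 0.215
grip_force: 19.5
t30.6 dx 11.41 dy -66.24 dz -0.68 cm roll 0.005  (yaw 15.1 grip 0.215)
```

```bash
python3 -m crank '[{"dx":0.5,"dy":-3,"dz":0,"roll":0,"hand":-0.9},{"dx":0.9,"dy":-5.1,"dz":0,"roll":0,"hand":-0.9},{"dx":0.9,"dy":-5.1,"dz":0,"roll":0,"hand":-0.9},{"dx":0.9,"dy":-5.1,"dz":0,"roll":0,"hand":-0.9},{"dx":0.9,"dy":-5.1,"dz":0,"roll":0,"hand":-0.9}]'
python3 -m crank '[{"dx":0.9,"dy":-5.1,"dz":0,"roll":0,"hand":-0.9},{"dx":0.9,"dy":-5.1,"dz":0,"roll":0,"hand":-0.9},{"dx":0.9,"dy":-5.1,"dz":0,"roll":0,"hand":-0.9},{"dx":0.9,"dy":-5.1,"dz":0,"roll":0,"hand":-0.9},{"dx":0.9,"dy":-5.1,"dz":0,"roll":0,"hand":-0.9}]'
python3 -m crank '[{"dx":0.9,"dy":-5.1,"dz":0,"roll":0,"hand":-0.9},{"dx":0.9,"dy":-5.1,"dz":0,"roll":0,"hand":-0.9},{"dx":0.9,"dy":-5.1,"dz":0,"roll":0,"hand":-0.9},{"dx":0.3,"dy":-2,"dz":0,"roll":0,"hand":-0.9},{"dx":0,"dy":0,"dz":0,"roll":0,"hand":-0.9}]'
python3 -c "
from h import *
to(.494,.226,.0345,14.8)"
```

```text
clock: 31.25
eef_pos: [0.5349, -0.2051, 0.143]
eef_rot: [180.0, -0.0, 15.1]
ft_force: [0.6, -0.1, 0.3]
gripper_width: 0.215
grip_force: 19.5
clock: 31.88
eef_pos: [0.5121, 0.0529, 0.1432]
eef_rot: [180.0, -0.1, 15.1]
ft_force: [0.2, 0.8, -0.0]
gripper_width: 0.21
grip_force: 19.5
clock: 32.5
eef_pos: [0.4961, 0.2272, 0.1429]
eef_rot: [180.0, -0.0, 15.2]
ft_force: [0.6, -0.1, -0.1]
gripper_width: 0.216
grip_force: 19.5
t32.5 dx -0.24 dy 0.06 dz 10.84 cm roll 0.008  (yaw 15.2 grip 0.216)
```

```bash
python3 -m crank '[{"dx":-0.2,"dy":0.05,"dz":4,"roll":0,"hand":-0.9},{"dx":0,"dy":0,"dz":3.5,"roll":0,"hand":-0.9},{"dx":0,"dy":0,"dz":2,"roll":0,"hand":-0.9},{"dx":0,"dy":0,"dz":0.9,"roll":0,"hand":-0.9},{"dx":0,"dy":0,"dz":0.5,"roll":0,"hand":-0.9}]'
python3 -m crank '[{"dx":0,"dy":0,"dz":0,"roll":0,"hand":-0.9},{"dx":0,"dy":0,"dz":0,"roll":0,"hand":-0.36},{"dx":0,"dy":0,"dz":0,"roll":0,"hand":-0.36},{"dx":0,"dy":0,"dz":0,"roll":0,"hand":-0.36}]'
python3 -m crank '[{"dx":0,"dy":0,"dz":-2,"roll":0,"hand":-0.36},{"dx":0,"dy":0,"dz":-5,"roll":0,"hand":-0.36},{"dx":0,"dy":0,"dz":-4,"roll":0,"hand":-0.36},{"dx":0,"dy":4,"dz":0,"roll":0,"hand":0},{"dx":0,"dy":5,"dz":0,"roll":0,"hand":0}]'
python3 -m crank '[{"dx":0,"dy":5,"dz":0,"roll":0,"hand":0},{"dx":0,"dy":5,"dz":0,"roll":0,"hand":0},{"dx":0,"dy":5,"dz":0,"roll":0,"hand":0},{"dx":0,"dy":5,"dz":0,"roll":0,"hand":0},{"dx":0,"dy":5,"dz":0,"roll":0,"hand":0}]'
python3 -m crank '[{"dx":0,"dy":5,"dz":0,"roll":0,"hand":0},{"dx":0,"dy":5,"dz":0,"roll":0,"hand":0},{"dx":0,"dy":5,"dz":0,"roll":0,"hand":0},{"dx":0,"dy":5,"dz":0,"roll":0,"hand":0},{"dx":0,"dy":0,"dz":0,"roll":0,"hand":0}]'
python3 -c "
from h import *
a=cv2.resize(ctrl.get_image('scene')[190:350,90:270],(450,400));b=cv2.resize(ctrl.get_image('top')[170:270,130:217],(348,400))
cv2.imwrite('pics/p7.png',cv2.hconcat([a,b]))"
```

```text
clock: 33.12
eef_pos: [0.4952, 0.2244, 0.0345]
eef_rot: [180.0, 0.0, 15.0]
ft_force: [-7.0, -3.5, 19.6]
gripper_width: 0.209
grip_force: 19.9
clock: 33.62
eef_pos: [0.4947, 0.2252, 0.0336]
eef_rot: [180.0, -0.0, 15.1]
ft_force: [-0.3, -0.7, 0.5]
gripper_width: 0.323
grip_force: 0.0
clock: 34.25
eef_pos: [0.5184, 0.1379, 0.1444]
eef_rot: [180.0, -0.1, 15.2]
ft_force: [-0.3, 1.1, -0.5]
gripper_width: 0.485
grip_force: 0.0
clock: 34.88
eef_pos: [0.5831, -0.1048, 0.1435]
eef_rot: [-180.0, -0.0, 15.1]
ft_force: [-0.3, -0.5, 0.4]
gripper_width: 0.501
grip_force: 0.0
clock: 35.5
eef_pos: [0.6349, -0.2996, 0.1432]
eef_rot: [180.0, -0.0, 14.9]
ft_force: [0.5, 0.8, 0.3]
gripper_width: 0.499
grip_force: 0.0
```

View pics/p7.png

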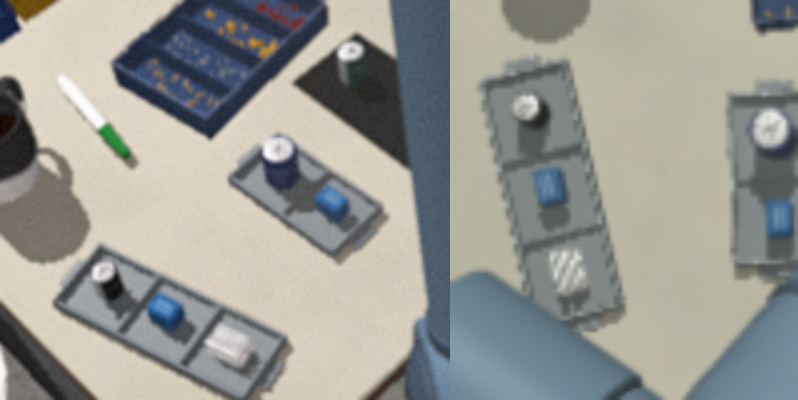

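All five parts stand upright near the centres of their pockets: in the right half, the small can is at (529,108), relay at (549,187), heat sink at (568,272), large can at (771,130) and other relay at (779,217). The middle can is still on its mat and the gripper is clear.

```bash
python3 -c "
from cell import ctrl
print(ctrl.sign_off())"
```

```text
the job is handed in; nothing more can be done
None
```

I made up both kits, two-pocket tray first, and handed the job in at about 36 s on the robot's clock; the last pictures show every part upright near its pocket centre and the middle capacitor still standing in place, but sign-off gave no verdict.

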